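Close the vial drawer and hold the carousel's index plunger back

ROBOT

A 6-joint arm with a two-finger parallel gripper is mounted at the origin on the work surface. World frame = base frame: x ahead of the robot, y to its left, z up, the work surface at z = 0. Lengths are in m, angles in rad, forces in N, time in s.
With the tool pointing down it reaches from about 0.375 to 0.825 m from the base axis. Payload 5.5 kg.
Tool frame: the origin (TCP) lies midway between the tips of the shut fingers; the grasp point (between the pads) lies ctrl.tcp_to_grasp behind it (ctrl.tcp_to_grasp is the distance from the TCP to the grasp point, in m); z points along the fingers, y is the line along which they close (so a half turn about z gives the same grasp; the last joint's range is limited). The gripper opens to 85 mm and grips with 20 to 120 N. Pads are 22 mm wide; open, the fingers measure 114 mm over their backs; the gripper's body (76 mm by 85 mm) begins 54 mm behind the grasp point. The pads swing forward as they close: fully open they stand 13 mm farther back than shut.
Start: joints at [-1.103, 0.314, -0.047, 1.21, 0, 1.571], TCP at [0.271, -0.536, 0.231] pointing down, gripper open.
Joint ranges: [-2.67, 2.67], [-0.69, 1.73], [-1.03, 1.25], [-2.08, 2.16], [-1.42, 1.45], [-3.14, 3.14]. Speed limits (rad/s): [2.39, 2.39, 3.01, 3.14, 3.14, 3.14].

INTERFACE

Orientations are given as a rotation vector (axis times angle).
In Python, from plant import ctrl gives the robot as it stands. The module is installed in compiled form; this text tells all that it offers.
- The arm moves only by the tool send_rows, never from a script. Its argument "targets" is a list of rows, each a list of 7 numbers: the shift along the tool's x, y, z in units of 25 mm (1.0 is 25 mm), then the turn, a rotation vector about the tool's x, y, z in rad, then the opening, from -1 (shut) to 1 (fully open). A call has 1 to 12 rows; each row is the pose to reach, as a shift and turn from the pose commanded when the call began, along the tool's axes at that moment; what a row does not reach only later rows make up. A row lasts 1/10 s, in which the tool goes at most 50 mm and 8.59 degrees, less where a joint would pass 70% of its speed; a pose out of reach is approached as far as the arm can. A call with a gripper value outside its range is refused whole. The fingers move at their own pace and stop on an object; "grip_force" is the grip in N (left out, the last holds). Time passes only in rows, so rows that repeat a pose let the fingers close. It gives the time, the measured TCP pose, the force, the opening and the grip force at its end, in the units of the state.
- ctrl.observe(): the state, without advancing time (a new reading comes with each control period).
- ctrl.get_image(name): name is "side" or "top"; returns the picture (384x512x3 uint8, red, green, blue); there is no depth.
- ctrl.camera_info(name): a dict with "mtx" (3x3 intrinsics, pixels), "R" (3x3) and "t" (3): a world point X has camera coordinates R X + t. Camera axes: x right, y down, z forward; pixel columns grow to the right and rows downward; lengths in m; the calibration is good to about 2 mm. A picture is of the moment at which its call begins. camera_info takes no time and is no camera call.
- ctrl.close_job(): hands the job in; it is judged then, once.
Trained networks look in the newest picture that a camera, given by its name, has taken for a name from the list of things; names that differ only in an ending like _2 or _b are one class to them, and where a whole thing is asked for, a point or a joint stands for the part that bears it (a point fixed in the world has none). Each returns a list of dicts, best first, with "p" (0 to 1); they miss things now and then, are a little off and sometimes report something else, mostly with a low value. They report only what shows in the picture. A call takes as long as a camera call.
- ctrl.outline_of(camera, name): "pixels" (384x512 bool, what is visible of it).
- ctrl.spot_point(camera, name): "point" ([x, y, z] in m, in world coordinates, good to about 4 mm: a listed point, or the origin of a listed thing).
The state is a dict: "clock": time; "joint_pos": joint angles; "joint_vel": joint speeds; "joint_efforts": joint torques, N m; "eef_pos": TCP position; "orientation": TCP orientation; "contact_force": force on the tool from outside, world axes, zero at the start; "moment": the same for the moment, N m; "width": opening from 0.0 (shut) to 1.0 (fully open); "gripper_force": force on a finger pad.
Only numpy, scipy, OpenCV 4.12 (cv2) and the standard library are available. Lean on these libraries where they do the work, as an engineer would, in place of code of your own. Each camera call takes 0.05 s, during which the arm holds its last target. There are 200 camera calls.

TASK

Get the sample carousel stand ready for turning: push its open vial drawer fully home until it snaps into its catch, then pull the red index plunger knob on top of the stand fully back and keep holding it there, its pin clear of the carousel, with the drawer still shut. Finish while holding the plunger back: do not let go. Leave the other things on the bench and on the stand where they are.

Things in the scene. Friction and masses are not known exactly. Their poses are not given: they have to be found in the camera images.
- stand: White-grey cabinet fixed to the bench, 260 mm wide (y), 110 high, with a blue-fronted drawer at its front and an aluminium vial carousel on its deck. Its x points from front to back, z up. Origin at the underside: front at x = -150 mm, back at +130, sides at y = +-130, flat deck at z = 110. Carousel disc 164 mm across, centred at x = +50, y = 0, its vials up to z = 174.
- bracket (a point): Top of the dark steel plunger bracket on the deck, at stand x = -52, y = 0, z = 170 mm. The bracket is 20 mm thick (x) and 36 wide (y), down to the deck, with a round collar 22 mm across out to stand x = -68 at the plunger's height; its foot plate, 6 mm thick and 60 wide, reaches from stand x = -80 to -30. Axes as the stand's.
- drawer_bar (a point): Middle of the drawer's steel pull bar: round, 10 mm thick, 140 long along the stand's y, at stand y = 0, z = 75 mm, its axis 30 mm in front of the blue front (256 wide, z = 14 to 94), on two thin posts 60 mm either side. At stand x = -192 mm when fully home; farther to -x by the joint value when open. Axes as the stand's.
- drawer (a joint): Drawer opening in m: 0 = fully home (hard stop), up to 0.10; opens along the stand's -x. Sliding friction about 1 N. A sprung catch resists from 13 to 5 mm before home (a push of about 5 N in all, 8 N to be sure), then pulls the drawer in to 0 and keeps it there.
- plunger_knob (a point): Middle of the red plunger knob: a plain lying cylinder 24 mm across, 28 long, axis along the stand's x, thin white band at its front end. At rest at stand x = -94, y = 0, z = 145 mm (35 above the deck; clear for 65 mm to either side). Behind it a 10 mm stem, 12 mm long, up to the bracket's collar. It moves with the plunger. Axes as the stand's.
- plunger (a joint): Plunger pull in m: 0 = seated, its pin 8 mm deep in the hole in the carousel's rim; grows as the knob is pulled straight along the stand's -x, level, away from the carousel; 0.014 = fully back (hard stop). A spring returns it to 0 when let go: about 4 N at 0 and 9 N at 0.014.
- vial: bystander: small amber jar, 25 mm across, 45 mm high, on the stand's deck in its front left (+y) corner; origin under its centre
- dish: bystander: small white ceramic cup, 36 mm across, 26 mm high, on the deck in its front right (-y) corner; origin under its centre
- beaker: bystander: clear beaker, 76 mm across, 95 mm high, on the bench left (+y) of the stand; origin under its centre
- wash_bottle: bystander: white bottle with red cap, 64 mm across, 170 mm high, on the bench right (-y) of the stand; origin under its centre
- tip_box: bystander: blue open divided box 120 x 85 x 60 mm, far left on the bench; origin under its centre
- spatula: bystander: spatula 200 mm long lying on the bench at the right, along its x
- notebook: bystander: notebook 210 x 150 x 14 mm with green cover, far right on the bench; origin under its centre

How it is judged:
By the outcome, as a careful person would: the job done as asked, in the order asked, and still so for the second after the job is handed in, while the arm keeps its last pose, push and grip.
It also fails if it takes over 50 s, if anything falls off the work surface, if the arm or the gripper's body presses on something with over 40 N, if the wrist force passes 120 N, or if a joint passes its speed limit or range.

## Working session

There is one attempt and no reset: what is moved stays moved. The work goes in short steps, Python scripts to look and compute and a tool call to move; the robot and the scene stay as the last step left them, time stands still between calls to the robot, and variables do not carry over. Pictures are saved under pics/ and viewed, at most 10 in all, crops included, and the job is handed in when it is done.

Besides the shell and the picture viewer there is one more tool, called after ">>>" as name([rows], argument=value, ...), one row to a line, values as JSON. send_rows: Moves the arm, as the interface text tells. Its arguments: {"type":"object","properties":{"targets":{"type":"array","items":{"type":"array","items":{"type":"number"}}},"grip_force":{"type":"number"}},"required":["targets"]}

```bash
mkdir -p pics
python3 - <<'E'
from plant import ctrl
import cv2,numpy as np
s=ctrl.observe();print(s['clock'],s['eef_pos'],s['orientation'],s['width'],ctrl.tcp_to_grasp)
for c in('side','top'):
    cv2.imwrite(f'pics/{c}0.png',ctrl.get_image(c)[...,::-1])
    i=ctrl.camera_info(c);print(c,(-i['R'].T@i['t']).round(3))
    for n in('stand','bracket','drawer_bar','plunger_knob','vial','dish','beaker','wash_bottle'):
        print(c,n,[(np.round(d['point'],4).tolist(),round(d['p'],2)) for d in ctrl.spot_point(c,n)[:2]])
E
```

```text
0.0 [ 0.27030859 -0.53503877  0.23045647] [-3.05448776e+00 -7.27805032e-01  5.96293817e-04] 0.9951989152110281 0.0187
side [1.11  0.957 0.981]
side stand [([0.7497, 0.0241, -0.0021], 0.96)]
side bracket [([0.6992, 0.0361, 0.1673], 0.76)]
side drawer_bar [([0.4866, 0.0829, 0.0737], 0.97)]
side plunger_knob [([0.6573, 0.0461, 0.1466], 0.37)]
side vial [([0.6602, 0.1522, 0.1068], 0.68)]
side dish [([0.6825, 0.2416, -0.0012], 0.68), ([0.6139, -0.0454, 0.1134], 0.41)]
side beaker []
side wash_bottle [([0.5864, -0.144, 0.0019], 0.53)]
top [ 0.374 -0.021  1.688]
top stand [([0.7518, 0.022, -0.0029], 0.76), ([0.5876, -0.1434, -0.0019], 0.66)]
top bracket []
top drawer_bar [([0.4833, 0.0837, 0.0749], 0.93)]
top plunger_knob [([0.4822, 0.0849, 0.0786], 0.71), ([0.6546, 0.0478, 0.1456], 0.42)]
top vial [([0.6562, 0.1575, 0.1096], 0.39)]
top dish [([0.6567, 0.0484, 0.146], 0.47), ([0.6178, -0.0498, 0.1087], 0.41)]
top beaker [([0.6786, 0.2377, 0.001], 0.9), ([0.6582, 0.0492, 0.1477], 0.7)]
top wash_bottle [([0.5897, -0.1441, -0.0023], 0.65), ([0.4937, -0.6079, 0.0011], 0.65)]
```

View pics/side0.png

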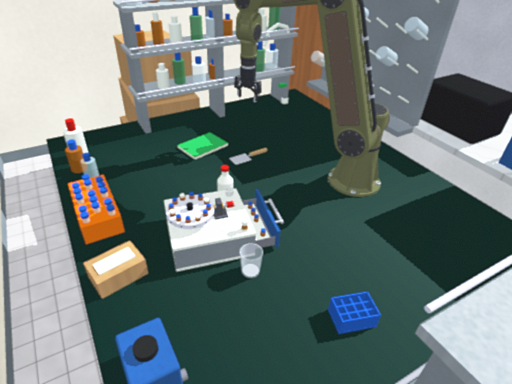

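View pics/top0.png

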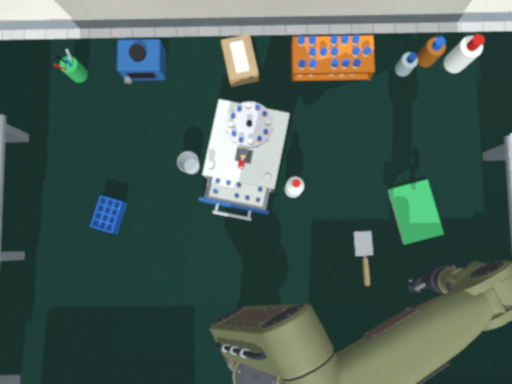

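The side view shows the stand near (220,225), its drawer open toward the robot with the bar at (280,212), and the red knob at (230,204). The top view shows the knob at (241,163) and the bar at (233,215). The stand is yawed about -13°.

```bash
cat > h.py <<'E'
from plant import ctrl
import numpy as np, json
from scipy.spatial.transform import Rotation as R
def tri(px):
    A=[]
    for c,(u,v) in px.items():
        i=ctrl.camera_info(c);P=i['mtx']@np.c_[i['R'],i['t']]
        A+=[u*P[2]-P[0],v*P[2]-P[1]]
    X=np.linalg.svd(np.array(A))[2][-1];return X[:3]/X[3]
def proj(c,X):
    i=ctrl.camera_info(c);p=i['mtx']@(i['R']@X+i['t']);return p[:2]/p[2]
def row(p,Rt):
    s=ctrl.observe();Rc=R.from_rotvec(s['orientation'])
    d=Rc.inv().apply(np.array(p)-s['eef_pos'])/.025
    print('shift',d.round(3),'turn',(Rc.inv()*Rt).as_rotvec().round(3))
E
python3 - <<'E'
from h import *
import cv2
S={}
for n in('plunger_knob','drawer_bar'):
    px={}
    for c in('side','top'):
        im=ctrl.get_image(c).astype(int);hint=[.657,.047,.146] if n=='plunger_knob' else [.485,.083,.075]
        q=proj(c,np.array(hint))
        if n=='plunger_knob':
            m=(im[...,0]>120)&(im[...,1]<70)&(im[...,2]<70)
            v,u=np.nonzero(m);k=np.hypot(u-q[0],v-q[1])<10
            px[c]=(u[k].mean(),v[k].mean());print(c,k.sum())
        else:
            for d in ctrl.outline_of(c,n)[:2]:
                v,u=np.nonzero(d['pixels']);print(c,n,round(d['p'],2),len(u),u.mean().round(1),v.mean().round(1),u.min(),u.max(),v.min(),v.max(),q.round(1))
    if px: print(n,px,tri(px).round(4))
acc={}
for k in range(5):
  for c in('side','top'):
    ctrl.get_image(c)
    for n,h in dict(stand=(.751,.023,0),bracket=(.7,.036,.168),drawer_bar=(.485,.083,.075),plunger_knob=(.656,.047,.146),vial=(.658,.155,.108),dish=(.616,-.047,.11)).items():
        if n in('vial','dish') and k>1: continue
        for d in ctrl.spot_point(c,n):
            if np.linalg.norm(np.array(d['point'])-h)<.02: acc.setdefault(n,{}).setdefault(c,[]).append(d['point'])
for n in acc:
    for c in acc[n]: print(n,c,np.mean(acc[n][c],0).round(4),np.std(acc[n][c],0).round(4),len(acc[n][c]))
print(ctrl.observe()['clock'])
E
```

```text
side 25
top 11
plunger_knob {'side': (np.float64(229.44), np.float64(203.88)), 'top': (np.float64(241.0909090909091), np.float64(162.72727272727272))} [0.6627 0.044  0.1444]
side drawer_bar 0.85 1215 263.2 220.5 244 281 189 246 [275.4 210. ]
top drawer_bar 0.92 1820 235.5 196.6 199 268 176 219 [231.5 215.4]
stand side [7.492e-01 2.590e-02 7.000e-04] [0.0016 0.0012 0.0012] 5
stand top [ 0.7495  0.0243 -0.0037] [0.0012 0.0023 0.001 ] 5
bracket side [0.7006 0.0352 0.1679] [0.0012 0.0015 0.0017] 5
bracket top [0.6984 0.0363 0.17  ] [0.0011 0.0021 0.0016] 5
drawer_bar side [0.4872 0.0809 0.0734] [0.0013 0.0017 0.0021] 5
drawer_bar top [0.4847 0.0863 0.0767] [0.0011 0.0007 0.0016] 5
plunger_knob side [0.6578 0.0475 0.1462] [0.0011 0.0007 0.0016] 5
plunger_knob top [0.6561 0.0483 0.1468] [0.002  0.0014 0.0006] 4
vial side [0.6566 0.1538 0.1026] [0.0009 0.0004 0.0011] 2
vial top [0.6585 0.1527 0.1115] [0. 0. 0.] 1
dish side [ 0.6155 -0.0437  0.1142] [0.0006 0.0014 0.0015] 2
dish top [ 0.6182 -0.0482  0.1083] [0.0004 0.0012 0.0005] 2
4.1
```

```bash
cat >> h.py <<'E'
O=np.array([.75,.0248,0]);Rs=R.from_euler('z',-12.6,degrees=True)
W=lambda x,y,z:O+Rs.apply([x,y,z])
Rd=[Rs*R.from_euler('x',180,degrees=True),Rs*R.from_euler('z',180,degrees=True)*R.from_euler('x',180,degrees=True)]
def go(x,y,z,k=0):
    row(W(x,y,z),Rd[k])
def st():
    s=ctrl.observe();r=R.from_rotvec(s['orientation'])
    print('t',s['clock'],'stand-frame tcp mm',(Rs.inv().apply(s['eef_pos']-O)*1e3).round(1),'F stand',Rs.inv().apply(s['contact_force']).round(1),'w',round(s['width'],3),'gf',s['gripper_force'],'tool y,z',Rs.inv().apply(r.as_matrix()[:,1]).round(3),r.as_matrix()[:,2].round(3))
E
python3 -c "
from h import *
st();print(ctrl.observe()['joint_pos']);go(-.315,0,.231,0);go(-.315,0,.231,1);print(W(-.315,0,.05))"
```

```text
t 4.1 stand-frame tcp mm [-345.7 -651.4  231.3] F stand [-0.5 -0.6  0.3] w 1.0 gf 0.0 tool y,z [ 0.635 -0.773 -0.   ] [-0.  0. -1.]
[-1.10299040e+00  3.13518415e-01 -4.71180079e-02  1.21023404e+00
 -1.55441161e-05  1.57076020e+00]
shift [ 1.7489e+01 -1.9354e+01  1.2000e-02] turn [-0.     0.     0.688]
shift [ 1.7489e+01 -1.9354e+01  1.2000e-02] turn [-0.    -0.    -2.454]
[0.44258622 0.09351512 0.05      ]
```

>>> send_rows([
  [17.5,-19.35,0,0,0,-2.454,-1],
  [17.5,-19.35,0,0,0,-2.454,-1],
  [17.5,-19.35,0,0,0,-2.454,-1],
  [17.5,-19.35,0,0,0,-2.454,-1],
  [17.5,-19.35,0,0,0,-2.454,-1],
  [17.5,-19.35,0,0,0,-2.454,-1],
  [17.5,-19.35,0,0,0,-2.454,-1],
  [17.5,-19.35,0,0,0,-2.454,-1],
  [17.5,-19.35,0,0,0,-2.454,-1],
  [17.5,-19.35,0,0,0,-2.454,-1],
  [17.5,-19.35,0,0,0,-2.454,-1],
  [17.5,-19.35,0,0,0,-2.454,-1],
], grip_force=30)

```text
clock: 5.3
eef_pos: [0.4294, 0.0452, 0.2317]
orientation: [1.32, 2.85, 0.001]
contact_force: [1.7, -1.1, 0.3]
width: -0.005
gripper_force: 0.0
```

```bash
python3 -c "
from h import *
st();print(ctrl.observe()['joint_pos'].round(2));go(-.315,0,.231,1);go(-.315,0,.055,1)"
```

```text
t 5.3 stand-frame tcp mm [-317.4  -50.   231.7] F stand [ 1.9 -0.7  0.3] w -0.005 gf 0.0 tool y,z [0.603 0.798 0.001] [ 0.001 -0.    -1.   ]
[ 0.11 -0.   -0.42  1.15 -0.    0.97]
shift [1.131 1.652 0.03 ] turn [ 0.001  0.001 -0.648]
shift [1.137 1.645 7.07 ] turn [ 0.001  0.001 -0.648]
```

>>> send_rows([
  [1.1,1.6,0,0,0,-0.65,-1],
  [1.1,1.6,0,0,0,-0.65,-1],
  [1.1,1.6,0,0,0,-0.65,-1],
  [1.1,1.6,0,0,0,-0.65,-1],
  [1.1,1.6,0,0,0,-0.65,-1],
  [1.1,1.6,0,0,0,-0.65,-1],
  [1.1,1.6,0,0,0,-0.65,-1],
])

```text
clock: 6.0
eef_pos: [0.4422, 0.0899, 0.2314]
orientation: [0.353, 3.122, 0.0]
contact_force: [0.2, -0.3, -0.0]
width: -0.001
gripper_force: 0.0
```

```bash
python3 -c "
from h import *
st();go(-.315,0,.055,1)"
```

```text
t 6.0 stand-frame tcp mm [-314.6   -3.6  231.4] F stand [ 0.3 -0.3 -0. ] w -0.001 gf 0.0 tool y,z [0.005 1.    0.   ] [ 0.  0. -1.]
shift [0.017 0.145 7.055] turn [ 0.     0.    -0.005]
```

>>> send_rows([
  [0,0.14,3,0,0,-0.005,-1],
  [0,0.14,5.5,0,0,-0.005,-1],
  [0,0.14,7.05,0,0,-0.005,-1],
  [0,0.14,7.05,0,0,-0.005,-1],
  [0,0.14,7.05,0,0,-0.005,-1],
  [-0.5,0.14,7.05,0,0,-0.005,-1],
  [-1.0,0.14,7.05,0,0,-0.005,-1],
  [-1.5,0.14,7.05,0,0,-0.005,-1],
  [-2.0,0.14,7.05,0,0,-0.005,-1],
  [-2.0,0.14,7.05,0,0,-0.005,-1],
])

```text
clock: 7.0
eef_pos: [0.4952, 0.0819, 0.0562]
orientation: [0.344, 3.119, 0.001]
contact_force: [-0.2, -0.5, -0.1]
width: -0.001
gripper_force: 0.0
```

```bash
python3 -c "
from h import *
import cv2
st()
for c in('side','top'):
    im=ctrl.get_image(c);u,v=proj(c,W(-.2,0,.08)).astype(int);print(u,v)
    cv2.imwrite(f'pics/{c}1.png',cv2.resize(im[max(v-64,0):v+64,u-64:u+64,::-1],None,fx=4,fy=4))
    print([d['point'].round(4) if hasattr(d['point'],'round') else d['point'] for d in ctrl.spot_point(c,'drawer_bar')[:1]])
"
```

```text
t 7.0 stand-frame tcp mm [-2.612e+02  1.000e-01  5.620e+01] F stand [-0.1 -0.5 -0.1] w -0.001 gf 0.0 tool y,z [0.    1.    0.001] [ 0.004  0.    -1.   ]
257 212
[[0.5172, 0.0752, 0.0731]]
235 195
[[0.5126, 0.0816, 0.0771]]
```

View pics/side1.png

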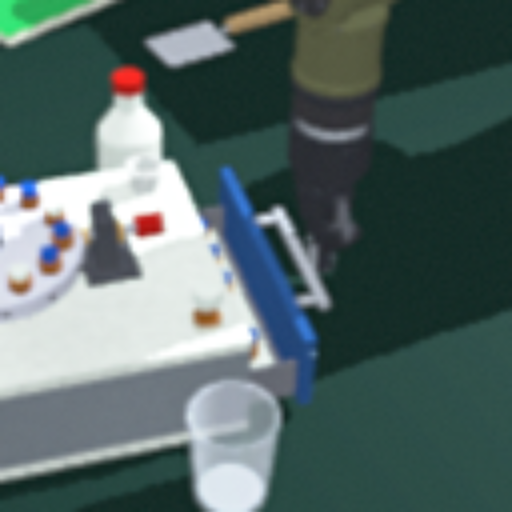

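The side crop shows the finger at (325,260) against the bar, which has moved with it; the drawer is now about 49 mm open.

>>> send_rows([
  [-0.4,0,0,0,0,0,-1],
  [-0.8,0,0,0,0,0,-1],
  [-1.1,0,0,0,0,0,-1],
  [-1.3,0,0,0,0,0,-1],
  [-1.5,0,0,0,0,0,-1],
  [-1.65,0,0,0,0,0,-1],
  [-1.75,0,0,0,0,0,-1],
  [-1.8,0,0,0,0,0,-1],
  [-1.85,0,0,0,0,0,-1],
  [-1.85,0,0,0,0,0,-1],
])

```text
clock: 8.2
eef_pos: [0.536, 0.0723, 0.0549]
orientation: [-0.343, -3.122, -0.0]
contact_force: [-4.1, 1.8, 1.3]
width: -0.005
gripper_force: 2.1
```

```bash
python3 -c "
from h import *
st()
for c in('side','top'):
    ctrl.get_image(c)
    print([(Rs.inv().apply(np.array(d['point'])-O)*1e3).round(1) for d in ctrl.spot_point(c,'drawer_bar')[:1]])
"
```

```text
t 8.2 stand-frame tcp mm [-219.2   -0.3   54.9] F stand [-4.4  0.9  1.3] w -0.005 gf 2.1171965450048447 tool y,z [-0.001  1.     0.   ] [-0.001  0.    -1.   ]
[array([-201.2,    1.6,   74.9])]
[array([-207.9,    0.5,   77.1])]
```

>>> send_rows([
  [-0.05,0,0,0,0,0,-1],
  [-0.1,0,0,0,0,0,-1],
  [-0.15,0,0,0,0,0,-1],
  [-0.2,0,0,0,0,0,-1],
  [-0.2,0,0,0,0,0,-1],
  [-0.2,0,0,0,0,0,-1],
])

```text
clock: 9.0
eef_pos: [0.5426, 0.071, 0.0554]
orientation: [0.343, 3.121, 0.0]
contact_force: [0.2, 0.9, 0.2]
width: -0.003
gripper_force: 0.0
```

```bash
python3 -c "
from h import *
st()
for c in('side','top'):
    ctrl.get_image(c)
    print([(Rs.inv().apply(np.array(d['point'])-O)*1e3).round(1) for d in ctrl.spot_point(c,'drawer_bar')[:1]])
"
```

```text
t 9.0 stand-frame tcp mm [-2.125e+02 -2.000e-01  5.540e+01] F stand [-0.   0.9  0.2] w -0.003 gf 0.0 tool y,z [-0.001  1.     0.   ] [ 0.002 -0.    -1.   ]
[array([-189.1,   -1.6,   73.4])]
[array([-193.4,    2.6,   78.9])]
```

>>> send_rows([
  [-0.08,0,0,0,0,0,-1],
  [-0.16,0,0,0,0,0,-1],
  [-0.22,0,0,0,0,0,-1],
  [-0.22,0,0,0,0,0,-1],
])

```text
clock: 9.6
eef_pos: [0.5464, 0.07, 0.0549]
orientation: [-0.343, -3.121, -0.0]
contact_force: [-3.8, 0.5, 2.7]
width: 0.003
gripper_force: 1.5
```

```bash
python3 -c "
from h import *
st()"
```

```text
t 9.6 stand-frame tcp mm [-208.5   -0.3   54.9] F stand [-3.8 -0.3  2.7] w 0.003 gf 1.5212171338498592 tool y,z [-0.001  1.     0.   ] [-0.001  0.    -1.   ]
```

>>> send_rows([
  [-0.08,0,0,0,0,0,-1],
  [-0.12,0,0,0,0,0,-1],
  [-0.12,0,0,0,0,0,-1],
])

```text
clock: 9.9
eef_pos: [0.5466, 0.07, 0.0546]
orientation: [-0.341, -3.117, -0.002]
contact_force: [-10.8, 3.3, 7.6]
width: -0.0
gripper_force: 5.6
```

```bash
python3 -c "
from h import *
st()"
```

```text
t 9.9 stand-frame tcp mm [-208.4   -0.3   54.6] F stand [-11.3   0.9   7.6] w -0.0 gf 5.623166263103485 tool y,z [-0.002  1.     0.   ] [-0.006  0.002 -1.   ]
```

>>> send_rows([
  [0.6,0,0,0,0,0,-1],
  [1.6,0,0,0,0,0,-1],
  [1.6,0,0,0,0,0,-1],
  [1.6,0,-2,0,0,0,-1],
  [1.6,0,-4,0,0,0,-1],
  [1.6,0,-6,0,0,0,-1],
  [1.6,0,-7.2,0,0,0,0.4],
  [0,0,-7.2,0,0,0,0.4],
  [-2,0,-7.2,0,0,0,0.4],
  [-4.3,0,-7.2,0,0,0,0.4],
  [-4.3,0,-7.2,0,0,0,0.4],
  [-4.3,0,-7.2,0,0,0,0.4],
])

```text
clock: 11.1
eef_pos: [0.6563, 0.0452, 0.2337]
orientation: [-0.345, -3.122, 0.001]
contact_force: [-0.0, 0.8, 0.3]
width: 0.701
gripper_force: 0.0
```

```bash
python3 -c "
from h import *
import cv2
st();go(-.095,.001,.127,1)
for c in('side','top'):
    im=ctrl.get_image(c);u,v=proj(c,W(-.12,0,.12)).astype(int)
    cv2.imwrite(f'pics/{c}2.png',cv2.resize(im[max(v-64,0):v+64,u-64:u+64,::-1],None,fx=4,fy=4))
    print([(Rs.inv().apply(np.array(d['point'])-O)*1e3).round(1) for n in('drawer_bar','plunger_knob') for d in ctrl.spot_point(c,n)[:2]])
"
```

```text
t 11.1 stand-frame tcp mm [-95.9  -0.5 233.7] F stand [-0.2  0.7  0.3] w 0.701 gf 0.0 tool y,z [ 0.  1. -0.] [-0.001 -0.    -1.   ]
shift [-0.04   0.064  4.269] turn [-0.    -0.001 -0.   ]
[array([-93.7,   2.3, 143.5]), array([-359.3,  450.1,   -0.6])]
[array([-120.2,  107.4,  108.7]), array([-112.3, -671.5,    4.7])]
```

View pics/side2.png

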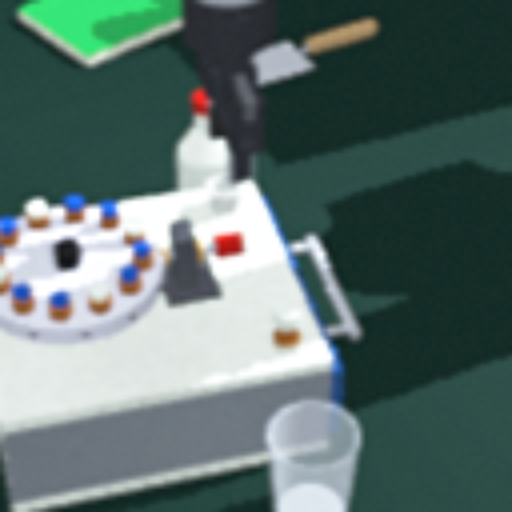

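The crop shows the drawer shut flush (blue edge at (330,380)), with the gripper above the red knob at (230,243). Next I descend over the knob and grip it.

>>> send_rows([
  [0,0.08,1.5,0,0,0,0.4],
  [0,0.08,2.8,0,0,0,0.4],
  [0,0.08,3.6,0,0,0,0.4],
  [0,0.08,4.25,0,0,0,0.4],
  [0,0.08,4.25,0,0,0,0.4],
  [0,0.08,4.25,0,0,0,0.4],
])

```text
clock: 12.0
eef_pos: [0.655, 0.0481, 0.1296]
orientation: [0.342, 3.123, 0.0]
contact_force: [-0.6, -0.2, 1.0]
width: 0.699
gripper_force: 0.0
```

```bash
python3 -c "
from h import *
st()"
```

```text
t 12.0 stand-frame tcp mm [-97.8   2.  129.6] F stand [-0.6 -0.3  1. ] w 0.699 gf 0.0 tool y,z [-0.001  1.     0.   ] [ 0.  0. -1.]
```

>>> send_rows([
  [0,0,0,0,0,0,0],
  [0,0,0,0,0,0,-0.3],
  [0,0,0,0,0,0,-0.5],
  [0,0,0,0,0,0,-1],
  [0,0,0,0,0,0,-1],
  [0,0,0,0,0,0,-1],
], grip_force=40)

```text
clock: 12.6
eef_pos: [0.6557, 0.0459, 0.1306]
orientation: [0.344, 3.121, -0.005]
contact_force: [-2.7, -5.2, 6.8]
width: 0.261
gripper_force: 39.3
```

```bash
python3 -c "
from h import *
import cv2
st()
c='side';im=ctrl.get_image(c);u,v=proj(c,W(-.1,0,.12)).astype(int)
cv2.imwrite('pics/side3.png',cv2.resize(im[v-40:v+40,u-40:u+40,::-1],None,fx=6,fy=6))
"
```

```text
t 12.6 stand-frame tcp mm [-96.6   0.  130.6] F stand [-1.5 -5.7  6.8] w 0.261 gf 39.263484477996826 tool y,z [-0.     1.    -0.003] [ 0.002 -0.004 -1.   ]
```

View pics/side3.png

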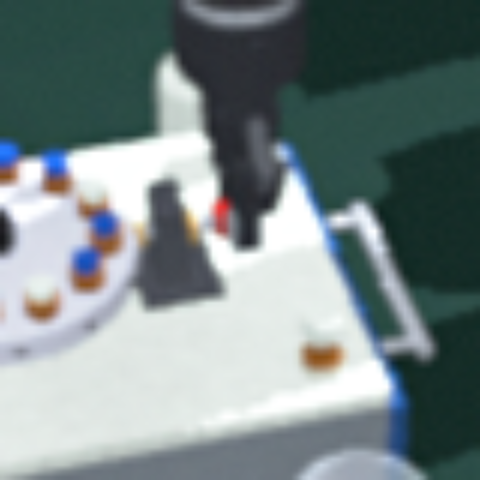

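>>> send_rows([
  [0,-0.08,-0.1,0,0,0,-1],
  [0,-0.08,-0.1,0,0,0,-1],
  [0.1,-0.08,-0.1,0,0,0,-1],
  [0.2,-0.08,-0.1,0,0,0,-1],
  [0.3,-0.08,-0.1,0,0,0,-1],
  [0.4,-0.08,-0.1,0,0,0,-1],
  [0.5,-0.08,-0.1,0,0,0,-1],
  [0.5,-0.08,-0.1,0,0,0,-1],
], grip_force=70)

```text
clock: 13.45
eef_pos: [0.6438, 0.0484, 0.1309]
orientation: [0.343, 3.121, -0.001]
contact_force: [8.6, -1.4, -11.4]
width: 0.259
gripper_force: 70.0
```

```bash
python3 -c "
from h import *
st()"
```

```text
t 13.45 stand-frame tcp mm [-1.088e+02 -1.000e-01  1.309e+02] F stand [  8.7   0.5 -11.4] w 0.259 gf 69.99024868011475 tool y,z [-0.001  1.    -0.   ] [ 0.002 -0.001 -1.   ]
```

>>> send_rows([
  [0.06,0,0.06,0,0,0,-1],
  [0.12,0,0.06,0,0,0,-1],
  [0.18,0,0.06,0,0,0,-1],
  [0.24,0,0.06,0,0,0,-1],
  [0.24,0,0.06,0,0,0,-1],
  [0.24,0,0.06,0,0,0,-1],
])

```text
clock: 14.05
eef_pos: [0.642, 0.0489, 0.1309]
orientation: [0.343, 3.113, -0.002]
contact_force: [16.0, -3.0, -11.7]
width: 0.253
gripper_force: 70.0
```

```bash
python3 -c "
from h import *
st()"
```

```text
t 14.05 stand-frame tcp mm [-1.107e+02 -1.000e-01  1.309e+02] F stand [ 16.3   0.6 -11.7] w 0.253 gf 70.0015640258789 tool y,z [-0.  1. -0.] [ 0.009 -0.002 -1.   ]
```

>>> send_rows([
  [0.04,0,0.06,0,0,0,-1],
  [0.04,0,0.06,0,0,0,-1],
  [0.04,0,0.06,0,0,0,-1],
  [0.04,0,0.06,0,0,0,-1],
])

```text
clock: 14.45
eef_pos: [0.6419, 0.0489, 0.1308]
orientation: [0.343, 3.111, -0.002]
contact_force: [15.8, -4.2, -5.8]
width: 0.252
gripper_force: 70.8
```

```bash
python3 -c "
from h import *
import cv2
st()
c='side';im=ctrl.get_image(c);u,v=proj(c,W(-.1,0,.12)).astype(int)
cv2.imwrite('pics/side4.png',cv2.resize(im[v-40:v+40,u-40:u+40,::-1],None,fx=6,fy=6))
for c in('side','top'):
    ctrl.get_image(c)
    print([(n,(Rs.inv().apply(np.array(d['point'])-O)*1e3).round(1),round(d['p'],2)) for n in('drawer_bar','plunger_knob') for d in ctrl.spot_point(c,n)[:2]])
"
```

```text
t 14.45 stand-frame tcp mm [-1.107e+02 -1.000e-01  1.308e+02] F stand [16.4 -0.6 -5.8] w 0.252 gf 70.84181070327759 tool y,z [-0.  1. -0.] [ 0.012 -0.003 -1.   ]
[('drawer_bar', array([-188.5,   -3.8,   74. ]), 0.55), ('drawer_bar', array([-320.6, -510.6,    1.9]), 0.16), ('plunger_knob', array([-109.9,    0.3,  148.4]), 0.6), ('plunger_knob', array([-117.5,  -95.8,  113.9]), 0.44)]
[]
```

View pics/side4.png

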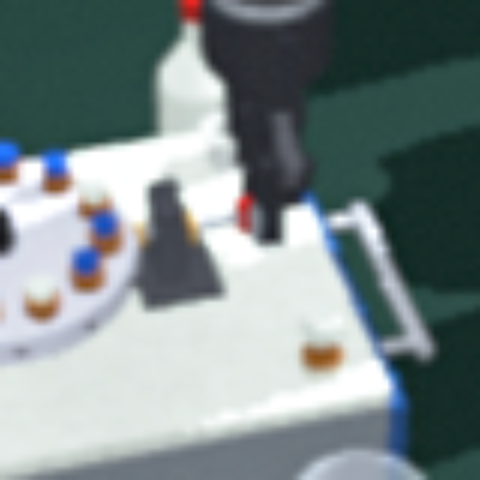

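The crop shows the knob (red at (245,212)) pulled back with the gripper. It's about 14 mm from its rest position and against the stop, holding a steady 16 N. The drawer is still flush.

```bash
python3 -c "
from h import *
st();print(ctrl.close_job())"
```

```text
t 14.8 stand-frame tcp mm [-1.107e+02 -1.000e-01  1.308e+02] F stand [16.2 -0.5 -5.4] w 0.252 gf 70.84226846694946 tool y,z [-0.  1. -0.] [ 0.012 -0.003 -1.   ]
the job is handed in; nothing more can be done
None
```

I pushed the drawer fully home until it snapped shut, then pulled the plunger about 14 mm back to its stop; the arm was still holding it there, with the drawer shut, when I handed the job in at 14.8 s.

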